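Rebuild the counter-top filter stack and lock its quarter-turn cap

ROBOT

A 6-joint arm with a two-finger parallel gripper is mounted at the origin on a cart in front of the work surface, level with it; the furniture and walls round the work are solid. World frame = base frame: x ahead of the robot, y to its left, z up, the work surface at z = 0. Lengths are in mm, angles in rad, forces in N, time in s.
With the tool pointing down it reaches from about 375 to 925 mm from the base axis. Payload 5.7 kg.
Tool frame: the origin (TCP) lies midway between the tips of the shut fingers; the grasp point (between the pads) lies 19 mm behind it (robot.tcp_to_grasp is the distance from the TCP to the grasp point, in mm); z points along the fingers, y is the line along which they close (so a half turn about z gives the same grasp; the last joint's range is limited). The gripper opens to 85 mm and grips with 20 to 120 N. Pads are 22 mm wide; open, the fingers measure 114 mm over their backs; the gripper's body (76 mm by 85 mm) begins 54 mm behind the grasp point. The pads swing forward as they close: fully open they stand 13 mm farther back than shut.
Start: joints at [1.103, 0.359, 1.51, -0, 1.272, -0.115], TCP at [207.307, 563.016, 231.267] pointing down, gripper open.
Joint ranges: [-2.97, 2.97], [-1.01, 2.36], [0.21, 2.38], [-0.96, 4.11], [0.2, 2.71], [-2.98, 2.98]. Speed limits (rad/s): [2.39, 2.39, 3.14, 3.14, 3.14, 3.14].

INTERFACE

Orientations are given as [roll, pitch, yaw] about the fixed x, y, z axes, in that order (R = Rz(yaw) Ry(pitch) Rx(roll)).
In Python, from rig import telemetry, cams, robot gives the robot as it stands.
- The arm moves only by the tool apply_moves, never from a script. Its argument "series" is text: rows parted by semicolons, each of 5 numbers parted by spaces: the closure in counts, from 0 (fully open) to 255 (shut), then the shift along the tool's x, y, z in mm, then the turn about the tool's z in degrees. A call has 1 to 12 rows; each row shifts and turns the commanded pose from where the row before left it, along the tool's axes as they then stand; what a row does not reach is not made up. A row lasts 1/10 s, in which the tool goes at most 50 mm and 8.59 degrees, less where a joint would pass 70% of its speed; a pose out of reach is approached as far as the arm can. A call is refused whole if a number of a shift passes 50 or a number of a turn 8.59, either way. A call with a gripper value outside its range is refused whole. The fingers move at their own pace and stop on an object; "grip_force" is the grip in N (left out, the last holds). Time passes only in rows, so rows that do not move let the fingers close. It gives the time, the measured TCP pose, the force, the opening and the grip force at its end, in the units of the state.
- telemetry.sense(): the state, without advancing time (a new reading comes with each control period).
- cams.read_camera(name): name is "scene" or "top" or "wrist"; returns a dict with "pixels" (400x640x3 uint8, red, green, blue), "fx", "fy", "cx", "cy" (pixels), "D" ([k1, k2, p1, p2, k3] as OpenCV has them; the pictures are not rectified), "view" (4x4, takes a point from world to camera coordinates); the wrist camera has in their place "mount" (4x4, takes a point from camera to tool coordinates, whose origin is the TCP and whose axes are the flange's). Camera axes: x right, y down, z forward; pixel columns grow to the right and rows downward; lengths in mm; the calibration is good to about 2 mm. A picture is of the moment at which its call begins: read the wrist's pose just before it. There is no depth.
- robot.job_done(): hands the job in; it is judged then, once.
Trained networks look in the newest picture that a camera, given by its name, has taken for a name from the list of things; names that differ only in an ending like _2 or _b are one class to them, and where a whole thing is asked for, a point or a joint stands for the part that bears it (a point fixed in the world has none). Each returns a list of dicts, best first, with "p" (0 to 1); they miss things now and then, are a little off and sometimes report something else, mostly with a low value. They report only what shows in the picture. A call takes as long as a camera call. They do not tell look-alikes from the thing itself.
- cams.silhouettes(camera, query): "mask" (400x640 bool, what is visible of it) and "rect" ([centre column, centre row, width, height] in pixels, round what is visible of it).
The state is a dict: "time": time; "q": joint angles; "dq": joint speeds; "joint_torque": joint torques, N m; "ee_pos": TCP position; "tool_rot": TCP orientation; "ft_force": force on the tool from outside, world axes, zero at the start; "wrist_torque": the same for the moment, N m; "opening": finger opening in mm; "gripper_force": force on a finger pad.
Only numpy, scipy, OpenCV 4.12 (cv2) and the standard library are available. Lean on these libraries where they do the work, as an engineer would, in place of code of your own. Each camera call takes 0.05 s, during which the arm holds its last target. There are 200 camera calls.

TASK

Put the filter stand back together: slide the perforated steel filter support over the post, then the blue spacer ring, then the red cap with its slot over the crossbar. Push the cap down against the spring until it bears firmly on the post's black buffer ring, never pressing the ring with more than 20 N, and turn it clockwise to its stop; then let it spring up so that the crossbar lies in its groove and clamps the stack. Let go, and leave the mug, tumbler, spice jar and garlic where they are.

Things in the scene. Friction and masses are not known exactly. Their poses are not given: they have to be found in the camera images.
- stand: Fixed filter stand: dark round foot 112 mm wide, 28 mm high; origin under its centre, on the worktop, z up along the post. Round it a sprung aluminium seat, 60 mm wide, top face 70 mm above the origin when empty; it yields downwards up to 30 mm: about 4 N to start, then 0.3 N per mm. Unpressed, the seated support reaches up to 96 mm and the spacer on it to 118 mm (all within 1 mm).
- stand_axis (a point): Centre of the foot's top, 28 mm above the origin; its x axis is the crossbar's direction. The post is screwed up by an unmeasured 0 to 20 mm (fixed during the work). With 0, above the stand's origin: post 32 mm thick to 90 mm, coned to 27 at 94 mm, black springy buffer ring 26 mm wide up to 98 mm, neck 14 mm thick, crossbar (8 x 8 mm, rounded top, 30 mm long) with its centre at 112 mm.
- support: Loose filter support, steel, about 90 g, upright; origin at the centre of its underside, z up. Perforated disc 68 mm across and 5 mm thick, on it a hub tube 46 mm in diameter (the place to grip), total height 26 mm. Through bore 36 mm. Disc side goes down onto the seat.
- spacer: Loose blue plastic spacer ring, about 60 g; origin at the centre of its underside, z up. Outside 46 mm, bore 36 mm, height 22 mm, both ends alike. Stands on the hub of the support.
- cap: Loose red clamp cap, 90 g; origin at the centre of its underside, z up. Ribbed collar 48 to 50 mm in diameter, 34 mm high, open at top (grip here), rim 53 mm wide, 3 mm thick at the bottom. Inside, 8 to 14 mm above the underside, a metal floor with a slot 12 x 40 mm along the cap's x axis and a 17 mm square bore for the neck. Slot goes over the crossbar, either way round; cap rests on the spacer.
- cap_groove (a point): Point in the groove on the cap floor's top, 14 mm off the axis, 75 degrees counterclockwise from the slot; a twin opposite. To lock, push down 8 to 28 mm until the floor bears on the buffer (12 N per mm; just then the 3.5 mm ridge before the groove clears the bar), turn 75 degrees clockwise (from above) to a hard stop; the other way is blocked. Groove play 1.5 mm a side.
- mug_b: small cream cup with a handle, about 59x83x55 mm, bystander; origin at the centre of its underside
- tumbler: clear drinking glass 81 mm across, 91 mm high, bystander; origin at the centre of its underside
- jar_turmeric: spice jar with brown lid 48 mm across, 96 mm high, bystander; origin at the centre of its underside
- garlic: garlic bulb about 50 mm, bystander; origin at the centre of its underside
Mind the look-alikes: they are no part of the job. What is meant by the spacer is not brown, and is the smaller of those in its own colour.

How it is judged:
By the outcome, as a careful person would: the job done as asked, in the order asked, and still so for the second after the job is handed in, with the robot touching nothing.
It also fails if it takes over 72 s, if anything falls off the work surface, if the arm or the gripper's body presses on something with over 40 N, if the wrist force passes 120 N, or if a joint passes its speed limit or range.

## Working session

There is one attempt and no reset: what is moved stays moved. The work goes in short steps, Python scripts to look and compute and a tool call to move; the robot and the scene stay as the last step left them, time stands still between calls to the robot, and variables do not carry over. Pictures are saved under pics/ and viewed, at most 10 in all, crops included, and the job is handed in when it is done.

Besides the shell and the picture viewer there is one more tool, called after ">>>" as name(argument=value, ...) on one line, values as JSON. apply_moves: Moves the arm, as the interface text tells. Its arguments: {"type":"object","properties":{"series":{"type":"string"},"grip_force":{"type":"number"}},"required":["series"]}

```bash
mkdir -p pics; ls; cat > h.py <<'E'
import numpy as np, cv2
from rig import telemetry, cams, robot
from scipy.spatial.transform import Rotation as R
def K(c): return np.array([[c['fx'],0,c['cx']],[0,c['fy'],c['cy']],[0,0,1.]])
def c2w(c,s=None):
    if 'view' in c: return np.linalg.inv(np.array(c['view']))
    T=np.eye(4);T[:3,:3]=R.from_euler('xyz',s['tool_rot']).as_matrix();T[:3,3]=s['ee_pos']
    return T@np.array(c['mount'])
def ray(c,px,z,s=None):
    p=cv2.undistortPoints(np.array(px,float).reshape(-1,1,2),K(c),np.array(c['D'])).reshape(-1,2)
    T=c2w(c,s); d=np.c_[p,np.ones(len(p))]@T[:3,:3].T; o=T[:3,3]
    return o+d*((z-o[2])/d[:,2])[:,None]
def proj(c,P,s=None):
    V=np.linalg.inv(c2w(c,s)); P=np.array(P,float).reshape(-1,3)
    return cv2.projectPoints(P,cv2.Rodrigues(V[:3,:3])[0],V[:3,3],K(c),np.array(c['D']))[0].reshape(-1,2)
def shot(n):
    s=telemetry.sense(); c=cams.read_camera(n); return c,s
def save(n,im): cv2.imwrite('pics/'+n,im[...,::-1])
E
python3 - <<'E'
from h import *
print(telemetry.sense())
for n in ['top','scene']:
    c,s=shot(n); save(n+'0.png',c['pixels']); print(n,np.round(c2w(c,s),2).tolist(),c['fx'])
    for q in ['stand','support','spacer','cap','mug_b','tumbler','jar_turmeric','garlic']:
        for d in cams.silhouettes(n,q)[:4]:
            print(q,round(d['p'],2),np.round(d['rect']).tolist(), np.round(ray(c,d['rect'][:2],20,s)[0]).tolist())
E
```

```text
pics
{'time': 0.0, 'q': array([ 1.10289787e+00,  3.59501732e-01,  1.51141604e+00, -1.10569325e-06,
        1.27249712e+00, -1.15122773e-01]), 'dq': array([ 0.00037877, -0.00023897,  0.00178528,  0.00167765,  0.00014375,
       -0.00080312]), 'joint_torque': array([-2.15983514e-04, -5.27610219e+01, -2.78620613e+01, -1.77575585e-04,
        1.34453716e-02, -8.41398673e-06]), 'ee_pos': array([207.01949617, 562.44282934, 230.46176778]), 'tool_rot': array([-3.13978236e+00, -2.08268023e-04,  2.78881711e+00]), 'ft_force': array([ 0.000652  , -0.52228675, -0.29050259]), 'wrist_torque': array([-0.03770584, -0.04188928,  0.04420691]), 'gripper_force': 0.0, 'opening': 85.23923823807567}
top [[0.0, -0.99, 0.13, 331.02], [-1.0, -0.0, 0.01, -44.68], [-0.01, -0.13, -0.99, 1563.82], [0.0, 0.0, 0.0, 1.0]] 520.889659050589
stand 0.64 [300.0, 201.0, 38.0, 37.0] [522.0, 50.0, 20.0]
support 0.67 [346.0, 229.0, 25.0, 22.0] [436.0, -87.0, 20.0]
spacer 0.43 [410.0, 226.0, 17.0, 19.0] [446.0, -277.0, 20.0]
cap 0.63 [380.0, 183.0, 14.0, 20.0] [577.0, -191.0, 20.0]
mug_b 0.72 [220.0, 209.0, 21.0, 26.0] [497.0,
[... 424 characters left out ...]
 24.0, 22.0] [422.0, -100.0, 20.0]
support 0.25 [364.0, 185.0, 18.0, 40.0] [797.0, -40.0, 20.0]
spacer 0.97 [418.0, 282.0, 33.0, 30.0] [430.0, -380.0, 20.0]
spacer 0.83 [342.0, 279.0, 15.0, 17.0] [349.0, -236.0, 20.0]
spacer 0.73 [379.0, 268.0, 22.0, 17.0] [431.0, -283.0, 20.0]
cap 0.64 [374.0, 231.0, 21.0, 25.0] [567.0, -197.0, 20.0]
cap 0.51 [310.0, 246.0, 25.0, 19.0] [422.0, -98.0, 20.0]
mug_b 0.95 [212.0, 194.0, 22.0, 25.0] [503.0, 312.0, 20.0]
tumbler 0.73 [312.0, 174.0, 25.0, 40.0] [779.0, 142.0, 20.0]
tumbler 0.68 [365.0, 184.0, 16.0, 38.0] [800.0, -41.0, 20.0]
jar_turmeric 0.84 [364.0, 184.0, 16.0, 41.0] [800.0, -39.0, 20.0]
garlic 0.71 [249.0, 174.0, 18.0, 12.0] [674.0, 314.0, 20.0]
```

```bash
python3 - <<'E'
from h import *
a=cv2.imread('pics/top0.png'); b=cv2.imread('pics/scene0.png')
A=cv2.resize(a[100:260,200:440],None,fx=3.33,fy=3.33,interpolation=3)[:,:800]
B=cv2.resize(b[150:310,200:440],None,fx=3.33,fy=3.33,interpolation=3)[:,:800]
cv2.imwrite('pics/a.png',A);cv2.imwrite('pics/b.png',B)
E
```

```text
(no output)
```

View pics/a.png

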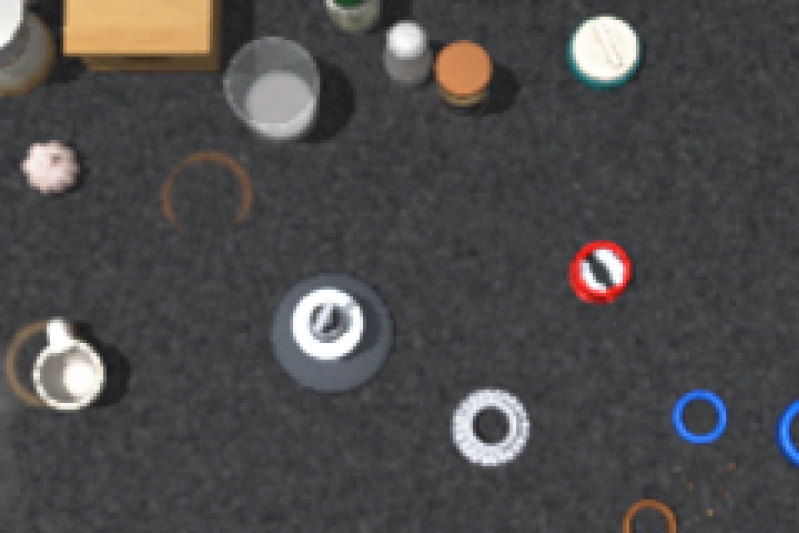

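View pics/b.png

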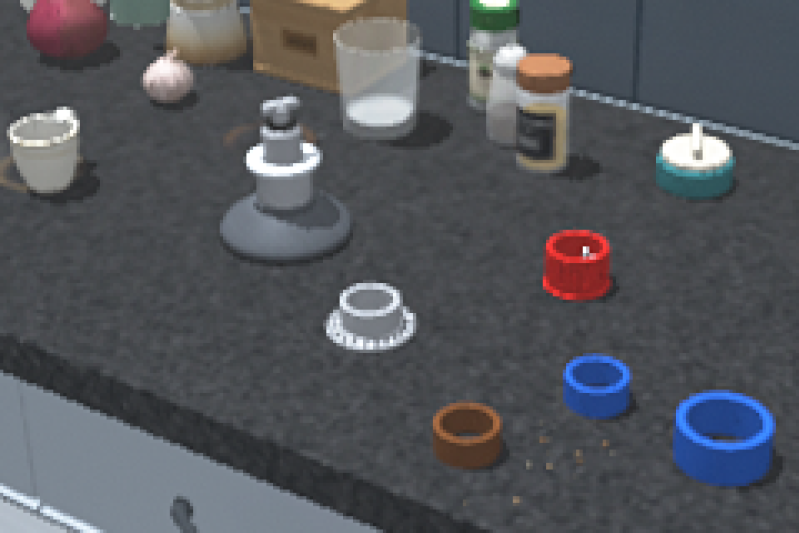

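Candidates, in top-picture pixels: the spacer could be the small blue ring (410,225), the larger blue ring (~440,230) or the brown ring (~395,257). I choose the small blue one. The cap could be the red one (380,182) or the teal/cream lid (381,115); I choose red. The support is at (346,229). The white ring at (298,197) is the seat on the stand.

```bash
python3 - <<'E'
from h import *
c,s=shot('top')
im=c['pixels']; save('crop1.png',cv2.resize(im[160:280,320:460],None,fx=5,fy=5,interpolation=3))
w,s=shot('wrist'); print(np.round(w['mount'],3).tolist(),w['fx'],w['cx'],w['cy'],w['D'])
for q,z in [('stand',20),('support',15),('spacer',11),('cap',17)]:
    d=cams.silhouettes('top',q); print(q,[ (round(e['p'],2),np.round(ray(c,e['rect'][:2],z)[0]).tolist()) for e in d[:3]])
E
```

```text
[[0.0, -0.964, -0.265, 65.393], [1.0, -0.0, 0.001, -0.962], [-0.001, -0.265, 0.964, -141.584], [0.0, 0.0, 0.0, 1.0]] 291.6471509438784 318.1297601768482 195.95063151030448 [-0.0319368  0.         0.         0.         0.       ]
stand [(0.61, [524.0, 53.0, 20.0])]
support [(0.87, [437.0, -95.0, 15.0])]
spacer [(0.77, [436.0, -379.0, 11.0]), (0.72, [583.0, -189.0, 11.0]), (0.67, [463.0, -290.0, 11.0])]
cap [(0.66, [573.0, -190.0, 17.0])]
```

View pics/crop1.png

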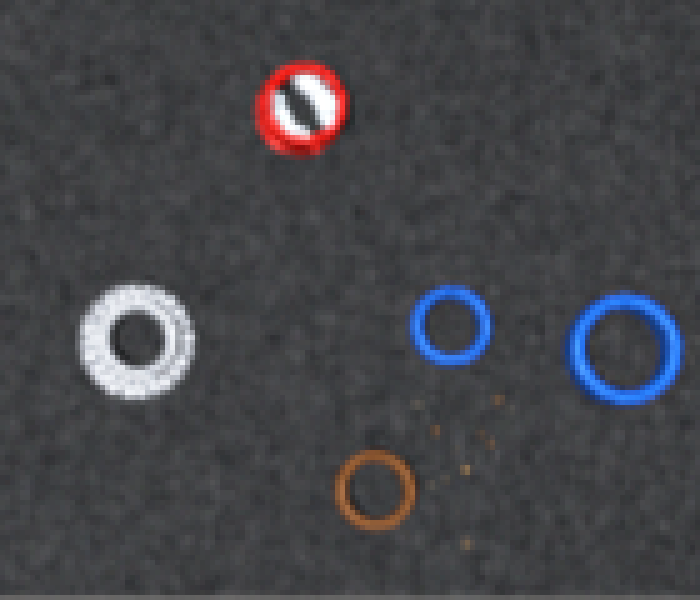

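The close crop shows the small blue ring at (452,325), which is top pixel (410,225). The cap is at (301,108) with its slot running diagonally, and the support is at (137,341).

>>> apply_moves(series="0 -36.4 -30.7 0 0;0 -36.4 -30.7 0 0;0 -36.4 -30.7 0 0;0 -36.4 -30.7 0 0;0 -36.4 -30.7 0 0;0 -36.4 -30.7 0 0;0 -36.4 -30.7 0 0;0 -36.4 -30.7 0 0;0 -36.4 -30.7 0 0;0 -36.4 -30.7 0 0;0 -36.4 -30.7 0 0;0 -36.4 -30.7 0 0")

```text
time: 2.4
ee_pos: [490.7, 64.5, 231.6]
tool_rot: [3.141, 0.001, 2.789]
ft_force: [1.0, 0.6, 0.7]
opening: 85.6
gripper_force: 0.0
```

```bash
python3 - <<'E'
from h import *
telemetry.sense()
cams.read_camera('wrist');cams.read_camera('wrist')
w,s=shot('wrist'); print(s['time'],s['ee_pos'],s['tool_rot'],s['dq'].round(3))
im=w['pixels']; save('w1.png',im); np.savez('w1.npz',pose=np.r_[s['ee_pos'],s['tool_rot']])
for q,z in [('stand',70),('support',26),('spacer',22),('cap',34)]:
    for d in cams.silhouettes('wrist',q)[:3]: print(q,round(d['p'],2),np.round(d['rect']),ray(w,d['rect'][:2],z,s).round(1))
E
```

```text
2.5 [493.55736839  61.56836715 231.78609496] [-3.14066161  0.00401786  2.78361572] [ 0.076 -0.021  0.049  0.054  0.029  0.073]
stand 0.89 [324. 196.  86.  93.] [[512.7  59.7  70. ]]
support 0.79 [196. 171.  56.  51.] [[440.6 -78.4  26. ]]
spacer 0.65 [ 64. 147.  46.  32.] [[ 356.1 -220.    22. ]]
spacer 0.61 [ 74. 226.  44.  37.] [[ 448.5 -265.6   22. ]]
spacer 0.58 [ 22. 243.  42.  50.] [[ 444.5 -352.4   22. ]]
cap 0.7 [170. 274.  20.  14.] [[ 551.6 -169.5   34. ]]
```

View pics/w1.png

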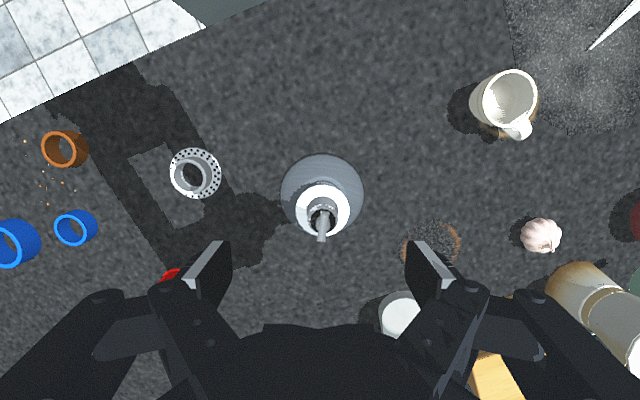

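```bash
python3 - <<'E'
from h import *
s=np.load('w1.npz')['pose']; s={'ee_pos':s[:3],'tool_rot':s[3:]}
w,s=shot('wrist'); im=w['pixels']
print(s['ee_pos'],s['tool_rot'])
b=cv2.resize(im[150:260,270:380],None,fx=5.4,fy=5.4,interpolation=3); save('stand.png',b)
def circ(P):
    A=np.c_[2*P[:,:2],np.ones(len(P))]; x=np.linalg.lstsq(A,(P[:,:2]**2).sum(1),rcond=None)[0]
    return x[:2],np.sqrt(x[2]+x[:2]@x[:2])
m=(im.min(2)>190).astype(np.uint8); m[:, :270]=0;m[:,380:]=0;m[:150]=0;m[260:]=0
cs=max(cv2.findContours(m,0,1)[0],key=cv2.contourArea)
h=cv2.convexHull(cs).reshape(-1,2)
print(circ(ray(w,h,70,s)),h.min(0),h.max(0))
hsv=cv2.cvtColor(im,cv2.COLOR_RGB2HSV)
bl=((hsv[...,0]>100)&(hsv[...,0]<125)&(hsv[...,1]>150)).astype(np.uint8)
for k in cv2.findContours(bl,0,1)[0]:
    if cv2.contourArea(k)>200: print('blue',cv2.boundingRect(k))
E
```

```text
[489.02511657  67.39141158 231.17025755] [-3.14155894e+00 -9.18841407e-04  2.78994916e+00]
(array([529.61340121,  51.93294315]), np.float64(30.532840597995115)) [292 191] [345 248]
blue (0, 222, 38, 50)
blue (50, 213, 45, 37)
```

View pics/stand.png

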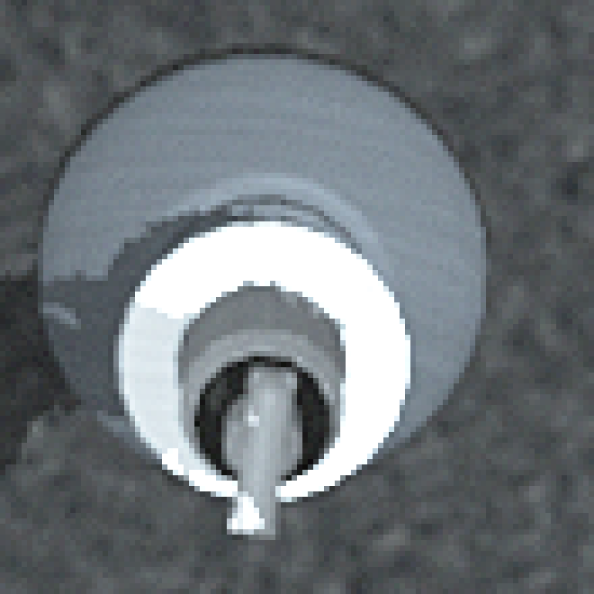

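```bash
cat >> h.py <<'E'
def circ(P):
    A=np.c_[2*P[:,:2],np.ones(len(P))]; x=np.linalg.lstsq(A,(P[:,:2]**2).sum(1),rcond=None)[0]
    return x[:2].round(1),np.sqrt(x[2]+x[:2]@x[:2]).round(1)
def wshot(n=4):
    ps=[];im=[]
    for i in range(n):
        s=telemetry.sense(); c=cams.read_camera('wrist'); im.append(c['pixels'])
        y=s['tool_rot'].copy(); y[0]%=2*np.pi; ps.append(np.r_[s['ee_pos'],y])
    m=np.mean(ps,0); c['pixels']=np.median(im,0).astype(np.uint8)
    return c,{'ee_pos':m[:3],'tool_rot':m[3:]},np.std(ps,0)
def tool(s,tgt):
    """tool-axis shift to world target xyz"""
    return (R.from_euler('xyz',s['tool_rot']).as_matrix().T@(np.array(tgt)-s['ee_pos'])).round(1)
E
python3 - <<'E'
from h import *
w,s,sd=wshot(4); print(s,sd.round(3))
im=w['pixels']
m=(im.min(2)>185).astype(np.uint8); m[:, :270]=0;m[:,380:]=0;m[:150]=0;m[260:]=0
cs=max(cv2.findContours(m,0,1)[0],key=cv2.contourArea)
h=cv2.convexHull(cs).reshape(-1,2); h=h[(h[:,1]<236)]
print(circ(ray(w,h,70,s)))
px=lambda x,y:[270+(x+.5)/5.4-.5,150+(y+.5)/5.4-.5]
e=[px(272,365),px(258,533)]
for hh in (0,5,10,15,20):
    P=ray(w,e,114+hh,s); d=P[0]-P[1]
    b=ray(w,[px(193,425),px(343,425)],98+hh,s)
    print(hh,'bar c',P.mean(0)[:2].round(1),'len',np.linalg.norm(d).round(1),'ang',np.degrees(np.arctan2(d[1],d[0])).round(1),'ring',np.linalg.norm(b[0]-b[1]).round(1),b.mean(0)[:2].round(1))
E
```

```text
{'ee_pos': array([489.23001522,  67.49345987, 231.30430938]), 'tool_rot': array([ 3.14164994e+00, -3.54009061e-04,  2.79062462e+00])} [0.132 0.073 0.043 0.    0.    0.   ]
(array([527.7,  52.7]), np.float64(29.5))
0 bar c [528.9  52.6] len 32.0 ang 155.5 ring 28.0 [530.5  52.7]
5 bar c [526.9  53.3] len 31.4 ang 155.5 ring 27.5 [528.7  53.3]
10 bar c [524.9  54. ] len 30.8 ang 155.5 ring 27.0 [526.8  54. ]
15 bar c [523.   54.7] len 30.2 ang 155.5 ring 26.5 [524.9  54.7]
20 bar c [521.   55.5] len 29.5 ang 155.5 ring 26.0 [523.   55.3]
```

>>> apply_moves(series="0 8 -45 0 0;0 8 -45 3 0;0 8 -45 10 0;0 8 0 15 0;0 0 0 10 0;0 0 0 0 0")

```text
time: 3.6
ee_pos: [412.6, -48.6, 192.3]
tool_rot: [3.142, -0.002, 2.789]
ft_force: [1.2, -0.7, 0.2]
opening: 85.4
gripper_force: 0.0
```

```bash
python3 - <<'E'
from h import *
w,s,sd=wshot(4); print(s['ee_pos'],s['tool_rot'],sd.round(3))
im=w['pixels']; save('sup.png',im)
for d in cams.silhouettes('wrist','support')[:2]: print(round(d['p'],2),np.round(d['rect']),ray(w,d['rect'][:2],10,s).round(1))
E
```

```text
[413.63561802 -48.63780296 193.16643727] [ 3.14151919e+00 -3.53500628e-04  2.78996175e+00] [0.687 0.038 0.535 0.    0.001 0.001]
0.97 [296. 206.  56.  55.] [[438.7 -86.2  10. ]]
```

View pics/sup.png

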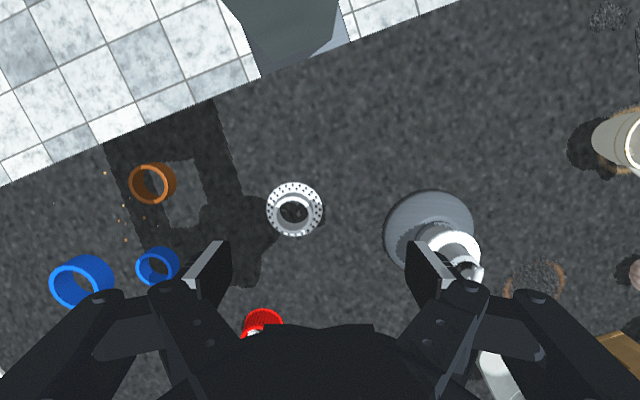

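```bash
python3 - <<'E'
from h import *
w,s,sd=wshot(3)
im=w['pixels']; m=cams.silhouettes('wrist','support')[0]['mask'].astype(np.uint8)
h=cv2.convexHull(max(cv2.findContours(m,0,1)[0],key=cv2.contourArea)).reshape(-1,2)
print(circ(ray(w,h,5,s)),circ(ray(w,h[h[:,1]<215],5,s)))
g=cv2.cvtColor(im,cv2.COLOR_RGB2GRAY); b=((g>110)*255).astype(np.uint8)[170:250,255:335]
k=max(cv2.findContours(b,0,1)[0],key=cv2.contourArea); h=cv2.convexHull(k).reshape(-1,2)+[255,170]
c=circ(ray(w,h,5,s)); print(c, s['ee_pos'],s['tool_rot'],tool(s,[*c[0],4]))
E
```

```text
(array([442.2, -90. ]), np.float64(32.9)) (array([442. , -89.8]), np.float64(32.8))
(array([442.7, -90.9]), np.float64(33.8)) [414.16805808 -48.8654839  193.79004623] [3.14159836e+00 1.13554903e-03 2.79021677e+00] [-41.  -29.6 189.8]
```

>>> apply_moves(series="0 -20.5 -14.8 20 0;0 -20.5 -14.8 30 0;0 0 0 45 0;0 0 0 45 0;0 0 0 30 0;0 0 0 19 0;0 0 0 0 0")

```text
time: 4.75
ee_pos: [439.9, -90.6, 2.2]
tool_rot: [-3.142, -0.005, 2.789]
ft_force: [-0.8, 0.5, 0.6]
opening: 85.4
gripper_force: 0.0
```

```bash
python3 - <<'E'
from h import *
w,s,sd=wshot(2); print(s['ee_pos'],s['tool_rot'],telemetry.sense()['ft_force'])
save('g1.png',np.hstack([w['pixels'][150:400,120:520]]))
E
```

```text
[440.32037942 -90.76188512   2.87496512] [ 3.14167423 -0.00377571  2.78879971] [-0.25345367  0.17739202  0.21910365]
```

View pics/g1.png

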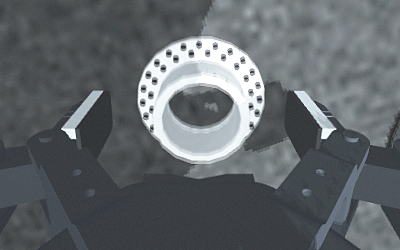

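```bash
python3 - <<'E'
from h import *
w,s,sd=wshot(3); print(s['ee_pos'],s['tool_rot'][2],sd.round(2))
im=w['pixels']
g=cv2.cvtColor(im,cv2.COLOR_RGB2GRAY); b=((g>150)*255).astype(np.uint8); b[:, :230]=0; b[:,410:]=0; b=b.copy(); b[325:]=0
k=max(cv2.findContours(b,0,1)[0],key=cv2.contourArea); h=cv2.convexHull(k).reshape(-1,2)
h2=h[h[:,1]<250]; c=circ(ray(w,h2,5,s)); print(c,h.min(0),h.max(0),tool(s,[*c[0],4]))
E
```

```text
[442.12846197 -91.39909476   4.96651531] 2.788918115946968 [0.37 0.13 0.39 0.   0.   0.  ]
(array([441.8, -90.7]), np.float64(33.2)) [258 182] [383 305] [0.6 0.5 1. ]
```

>>> apply_moves(series="255 0 0 0 0;255 0 0 0 0;255 0 0 0 0;255 0 0 0 0;255 0 0 0 0;255 0 0 0 0", grip_force=40)

```text
time: 5.6
ee_pos: [441.9, -91.4, 5.2]
tool_rot: [-3.141, 0.001, 2.789]
ft_force: [-1.4, 1.1, 11.6]
opening: 45.0
gripper_force: 39.1
```

>>> apply_moves(series="255 0 0 -5 0;255 0 0 -25 0;255 0 0 -40 0;255 0 0 -40 0;255 0 0 -40 0;255 0 10 -10 0;255 -7.7 40 0 0;255 -7.7 40 0 0;255 -7.7 40 0 0;255 -7.6 34.7 0 0;255 0 0 0 0;255 0 0 0 0")

```text
time: 6.8
ee_pos: [526.4, 53.5, 163.4]
tool_rot: [-3.141, -0.002, 2.791]
ft_force: [-0.5, -0.9, -1.1]
opening: 44.4
gripper_force: 41.3
```

```bash
cat > st.py <<'E'
from h import *
w,s,sd=wshot(5); t=telemetry.sense()
print(s['ee_pos'].round(2),s['tool_rot'].round(4),sd.round(2)[:3],t['ft_force'].round(2),t['opening'],t['gripper_force'],t['time'])
E
python3 st.py
```

```text
[526.06  52.52 163.61] [ 3.1426e+00 -1.8000e-03  2.7890e+00] [0.2  0.59 0.21] [ 0.09 -0.34 -0.81] 44.76495725304954 41.27811871469021 7.05
```

```bash
python3 - <<'E'
from h import *
w,s,sd=wshot(4); c,_=shot('scene')
print(s['ee_pos'])
a=cv2.resize(w['pixels'][150:330,240:400],(533,600),interpolation=3)
b=cv2.resize(c['pixels'][160:240,265:300+0],(262,600),interpolation=3)
save('chk.png',np.hstack([a,b]))
P=[[527.7,52.7,z] for z in (70,98,120)]
print(proj(w,P,s).round(1).tolist(),proj(c,P).round(1).tolist())
E
```

```text
[526.6795908   51.94781893 164.25534833]
[[320.4, 197.5], [320.7, 207.6], [321.0, 217.5]] [[285.8, 196.7], [285.2, 187.4], [284.8, 179.9]]
```

View pics/chk.png

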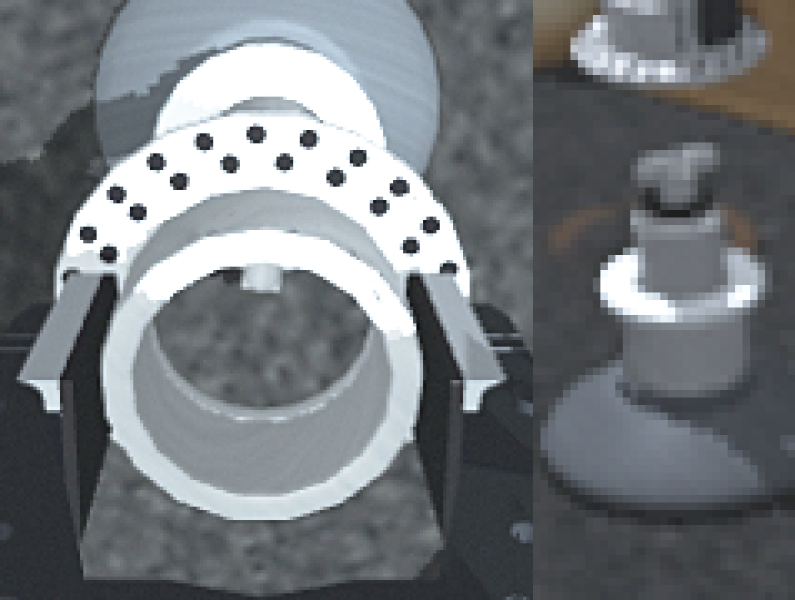

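The wrist view shows the support disc centred near column 266 and the stand's foot and seat near 268–272, so the offset is about 1 mm. The support is upright in the fingers. I'll shift it and lower it.

>>> apply_moves(series="255 -0.7 1 15 0;255 0 0 20 0;255 0 0 15 0;255 0 0 5 0;255 0 0 5 0;255 0 0 5 0;255 0 0 0 0;255 0 0 0 0")

```text
time: 8.1
ee_pos: [528.5, 53.4, 99.7]
tool_rot: [3.141, 0.001, 2.789]
ft_force: [0.4, -0.0, -0.9]
opening: 44.5
gripper_force: 41.3
```

```bash
python3 st.py
```

```text
[528.56  53.45  99.73] [3.1414e+00 8.0000e-04 2.7888e+00] [0.04 0.01 0.04] [ 0.41 -0.03 -0.22] 44.65667517114739 41.28504954278469 8.35
```

>>> apply_moves(series="255 0.6 -0.9 4 0;255 0 0 4 0;255 0 0 4 0;255 0 0 4 0;255 0 0 4 0;255 0 0 0 0")

```text
time: 8.95
ee_pos: [526.8, 52.8, 78.6]
tool_rot: [-3.141, -0.001, 2.789]
ft_force: [-1.5, 0.0, -1.6]
opening: 44.8
gripper_force: 41.3
```

```bash
python3 st.py
```

```text
[527.19  52.81  79.05] [ 3.1418e+00 -4.0000e-04  2.7888e+00] [0.24 0.01 0.3 ] [ 0.38  0.37 -1.73] 44.61724926573417 41.28438698127866 9.2
```

>>> apply_moves(series="255 0 0 3 0;255 0 0 1.5 0;255 0 0 0 0;0 0 0 0 0;0 0 0 0 0;0 0 0 0 0")

```text
time: 9.8
ee_pos: [527.2, 52.8, 74.7]
tool_rot: [-3.141, -0.0, 2.789]
ft_force: [-0.1, -0.5, 0.1]
opening: 84.5
gripper_force: 0.0
```

```bash
python3 st.py; python3 - <<'E'
from h import *
c,s=shot('top'); im=c['pixels']
print(ray(c,[[410.4,225]],22),ray(c,[[410.4,225]],22)-0)
hsv=cv2.cvtColor(im,cv2.COLOR_RGB2HSV)
bl=((hsv[...,0]>100)&(hsv[...,0]<125)&(hsv[...,1]>150)).astype(np.uint8)
rd=(((hsv[...,0]<6)|(hsv[...,0]>174))&(hsv[...,1]>150)).astype(np.uint8)
for m,z in((bl,22),(rd,34)):
  for k in cv2.findContours(m,0,1)[0]:
    if cv2.contourArea(k)>60:
        r=cv2.minEnclosingCircle(k); q=ray(c,[r[0]],z)[0]; print(r,q.round(1),tool(s,[q[0],q[1],200]))
E
```

```text
[527.29  52.79  74.77] [ 3.1417e+00 -1.0000e-04  2.7888e+00] [0.02 0.01 0.02] [0.52 0.12 0.18] 85.01510303741026 0.0 10.05
[[ 449.48438764 -277.4466001    22.        ]] [[ 449.48438764 -277.4466001    22.        ]]
((128.79896545410156, 241.726806640625), 14.54160213470459) [398.9 554.9  22. ] [ 294.   426.8 -125.3]
((444.4842834472656, 229.93978881835938), 11.8851318359375) [ 435.1 -377.2   22. ] [ -62.1 -435.4 -125.2]
((409.8783874511719, 224.68919372558594), 8.324787139892578) [ 450.4 -275.9   22. ] [ -41.4 -335.1 -125.2]
((379.6428527832031, 181.17857360839844), 9.607513427734375) [ 578.6 -187.1   34. ] [-131.1 -207.4 -125.2]
```

>>> apply_moves(series="0 0 0 -15 0;0 0 0 -35 0;0 0 0 -40 0;0 0 -25 -35 0;0 0 -45 0 0;0 -1 -45 0 0;0 -1 -45 0 0;0 -1 -45 0 0;0 -1 -45 0 0;0 -1 -45 15 0;0 0 -40 15 0;0 0 0 0 0")

```text
time: 11.3
ee_pos: [414.2, -266.9, 168.4]
tool_rot: [-3.14, -0.002, 2.784]
ft_force: [0.3, 0.3, 0.2]
opening: 85.2
gripper_force: 0.0
```

```bash
cat > sp.py <<'E'
from h import *
wshot(6)
w,s,sd=wshot(4); im=w['pixels']; print(s['ee_pos'],s['tool_rot'],sd.round(2))
hsv=cv2.cvtColor(im,cv2.COLOR_RGB2HSV)
bl=((hsv[...,0]>100)&(hsv[...,0]<125)&(hsv[...,1]>140)).astype(np.uint8)
for k in cv2.findContours(bl,0,1)[0]:
    if cv2.contourArea(k)>200:
        h=cv2.convexHull(k).reshape(-1,2); print(h.min(0),h.max(0))
        e=h[h[:,1]<np.median(h[:,1])+100]
        # fit full silhouette: hull of two circles r=23 z=0,22
        from scipy.optimize import least_squares
        a=np.linspace(0,2*np.pi,240)
        def poly(p):
            P=np.vstack([np.c_[p[0]+23*np.cos(a),p[1]+23*np.sin(a),0*a+z] for z in (0,22)])
            return cv2.convexHull(proj(w,P,s).astype(np.float32))
        f=lambda p:[cv2.pointPolygonTest(poly(p),tuple(map(float,q)),True) for q in h]
        r=least_squares(f,ray(w,[h.mean(0)],11,s)[0][:2],diff_step=1e-3)
        print('fit',r.x.round(1),np.std(r.fun).round(2),np.mean(r.fun).round(2),tool(s,[*r.x,3]))
E
python3 sp.py
```

```text
[ 416.86533418 -262.28085225  170.24182734] [3.14172818e+00 5.94528980e-04 2.79060629e+00] [0.03 0.1  0.03 0.   0.   0.  ]
[193 203] [258 265]
fit [ 436.8 -377.8] 1.61 -8.64 [ -58.4 -101.6  167.3]
[295 192] [338 236]
fit [ 451.5 -277.3] 0.27 0.45 [-37.6  -2.2 167.3]
```

>>> apply_moves(series="0 -18.8 -1.1 20 0;0 -18.8 -1.1 35 0;0 0 0 40 0;0 0 0 40 0;0 0 0 22 0;0 0 0 10 0;0 0 0 0 0;0 0 0 0 0;0 0 0 0 0")

```text
time: 12.7
ee_pos: [451.9, -279.1, 4.3]
tool_rot: [-3.141, 0.003, 2.789]
ft_force: [-0.1, 0.2, -0.5]
opening: 85.5
gripper_force: 0.0
```

```bash
python3 sp.py
```

```text
[ 450.91597672 -278.48968444    3.18330619] [3.14189192e+00 5.48072944e-04 2.78875698e+00] [0.08 0.06 0.15 0.   0.   0.  ]
[ 46 225] [192 323]
fit [ 428.  -382.3] 9.04 -11.25 [ -14.4 -105.3    0.2]
[275 202] [371 301]
fit [ 450.8 -277. ] 0.34 1.33 [0.6 1.3 0.2]
```

>>> apply_moves(series="0 0.6 1.3 0 0;255 0 0 0 0;255 0 0 0 0;255 0 0 0 0;255 0 0 0 0;255 0 0 0 0;255 0 0 -5 0;255 0 0 -20 0;255 0 0 -40 0;255 0 0 -40 0;255 0 0 -40 0;255 0 0 -20 0", grip_force=35)

```text
time: 14.4
ee_pos: [452.0, -277.9, 171.4]
tool_rot: [-3.14, 0.005, 2.789]
ft_force: [0.8, -0.7, -2.3]
opening: 44.7
gripper_force: 36.0
```

>>> apply_moves(series="255 5.2 42 0 0;255 5.2 42 0 0;255 5.2 42 0 0;255 5.3 42 0 0;255 5.3 42 0 0;255 5.3 42 0 0;255 5.3 42 0 0;255 5.2 41.9 0 0;255 0 0 0 0;255 0 0 0 0;255 0 0 0 0;255 0 0 0 0")

```text
time: 15.6
ee_pos: [527.0, 51.6, 167.8]
tool_rot: [-3.141, -0.0, 2.787]
ft_force: [-0.8, -0.5, 0.1]
opening: 44.9
gripper_force: 36.1
```

```bash
python3 st.py; sed 's/^wshot(6)//' sp.py > sp2.py; python3 - <<'E'
from h import *
from scipy.optimize import least_squares
w,s,sd=wshot(4); im=w['pixels']; print(s['ee_pos'])
hsv=cv2.cvtColor(im,cv2.COLOR_RGB2HSV)
bl=((hsv[...,0]>100)&(hsv[...,0]<125)&(hsv[...,1]>140)).astype(np.uint8)
k=max([k for k in cv2.findContours(bl,0,1)[0] if 250<k[:,0,0].mean()<400],key=cv2.contourArea); h=cv2.convexHull(k).reshape(-1,2); print(h.min(0),h.max(0))
a=np.linspace(0,2*np.pi,240); M=R.from_euler('xyz',s['tool_rot']).as_matrix()
def poly(p):
    P=np.vstack([np.c_[p[0]+23*np.cos(a),p[1]+23*np.sin(a),0*a+z+p[2]] for z in (-22,0)])@M.T+s['ee_pos']
    return cv2.convexHull(proj(w,P,s).astype(np.float32))
h=h[abs(h[:,0]-320)<60]
f=lambda p:[cv2.pointPolygonTest(poly(p),tuple(map(float,q)),True) for q in h]
r=least_squares(f,[0.5,.5,3],diff_step=.05); print('spacer in tool',r.x.round(1),np.abs(r.fun).max())
E
```

```text
[527.14  51.71 167.8 ] [ 3.1419e+00 -2.0000e-04  2.7871e+00] [0.1  0.13 0.03] [-0.81 -0.01  0.48] 44.79269521385029 36.1178701557219 15.85
[527.30355376  52.31574169 167.82797268]
[270 204] [366 302]
spacer in tool [-2.  -0.9  6.7] 1.1723118473574465
```

>>> apply_moves(series="255 0 0.3 10 0;255 0 0 10 0;255 0 0 10 0;255 0 0 8 0;255 0 0 5 0;255 0 0 5 0;255 0 0 5 0;255 0 0 3 0;255 0 0 3 0;255 0 0 0 0;255 0 0 0 0;255 0 0 0 0")

```text
time: 17.25
ee_pos: [527.6, 53.1, 109.0]
tool_rot: [3.142, 0.0, 2.789]
ft_force: [-0.2, -0.2, -0.7]
opening: 44.8
gripper_force: 36.1
```

```bash
python3 st.py
```

```text
[527.61  53.07 109.02] [3.1416e+00 4.0000e-04 2.7888e+00] [0.04 0.01 0.02] [ 0.65 -0.1  -1.13] 44.892100886557984 36.12212838605046 17.5
```

>>> apply_moves(series="255 0 0 3 0;255 0 0 3 0;255 0 0 2 0;255 0 0 1 0;255 0 0 0.5 0;255 0 0 0 0;255 0 0 0 0;255 0 0 0 0")

```text
time: 18.3
ee_pos: [527.5, 53.1, 99.3]
tool_rot: [-3.142, 0.0, 2.789]
ft_force: [-0.2, -0.1, -1.3]
opening: 44.7
gripper_force: 36.1
```

```bash
python3 st.py
```

```text
[527.49  53.08  99.33] [3.1417e+00 1.0000e-04 2.7888e+00] [0.03 0.01 0.01] [-0.27  0.02  0.31] 44.86134050499854 36.13152181729674 18.55
```

>>> apply_moves(series="255 0 0 0.7 0;255 0 0 0 0;0 0 0 0 0;0 0 0 0 0;0 0 0 0 0;0 0 0 0 0;0 0 0 -15 0;0 0 0 -30 0;0 0 0 -40 0;0 -6 -12 -30 0;0 -20 -39 0 0;0 -20 -39 0 0")

```text
time: 19.75
ee_pos: [540.5, -47.8, 215.3]
tool_rot: [3.141, 0.003, 2.791]
ft_force: [-0.1, 0.1, -0.3]
opening: 85.3
gripper_force: 0.0
```

>>> apply_moves(series="0 -20 -39 0 0;0 -20 -39 15 0;0 -15 -39 15 0;0 0 0 10 0;0 0 0 0 0;0 0 0 0 0;0 0 0 0 0")

```text
time: 20.45
ee_pos: [551.0, -174.8, 174.2]
tool_rot: [3.141, 0.001, 2.79]
ft_force: [0.3, -0.2, -0.1]
opening: 85.5
gripper_force: 0.0
```

```bash
cat > cp.py <<'E'
from h import *
from scipy.optimize import least_squares
import sys
w,s,sd=wshot(4); im=w['pixels']; print(s['ee_pos'],s['tool_rot'],sd.round(2)[:3])
hsv=cv2.cvtColor(im,cv2.COLOR_RGB2HSV)
rd=(((hsv[...,0]<6)|(hsv[...,0]>174))&(hsv[...,1]>140)).astype(np.uint8)
k=max([k for k in cv2.findContours(rd,0,1)[0] if 200<k[:,0,0].mean()<440],key=cv2.contourArea); h=cv2.convexHull(k).reshape(-1,2); print(h.min(0),h.max(0))
a=np.linspace(0,2*np.pi,240)
def poly(p):
    P=np.vstack([np.c_[p[0]+r*np.cos(a),p[1]+r*np.sin(a),0*a+z] for z,r in((0,26.5),(3,26.5),(34,24.6))])
    return cv2.convexHull(proj(w,P,s).astype(np.float32))
f=lambda p:[cv2.pointPolygonTest(poly(p),tuple(map(float,q)),True) for q in h]
r=least_squares(f,ray(w,[h.mean(0)],17,s)[0][:2],diff_step=1e-3); print('fit',r.x.round(1),np.std(r.fun).round(2),np.mean(r.fun).round(2),'move',tool(s,[*r.x,12]))
# floor top z=14: rectify 40x40mm
g=np.arange(-21,21.01,.35); X,Y=np.meshgrid(g,g); P=np.c_[r.x[0]+X.ravel(),r.x[1]+Y.ravel(),0*X.ravel()+14]
uv=proj(w,P,s).astype(np.float32).reshape(*X.shape,2)
rect=cv2.remap(im,uv[...,0],uv[...,1],1); save('rect%s.png'%sys.argv[1],np.hstack([cv2.resize(rect[::-1],(480,480)),cv2.resize(im[h.min(0)[1]-5:h.max(0)[1]+5,h.min(0)[0]-5:h.max(0)[0]+5],(300,480))]))
gr=cv2.cvtColor(rect,cv2.COLOR_RGB2GRAY).astype(float); ok=X**2+Y**2<16**2
dark=ok&(gr<110); print('dark',dark.sum()/ok.sum())
x=X[dark];y=Y[dark];C=np.cov(x,y);v=np.linalg.eigh(C)[1][:,1];print('slot ang',np.degrees(np.arctan2(v[1],v[0]))%180,x.mean(),y.mean(),np.linalg.eigvalsh(C))
E
python3 cp.py 1
```

```text
[ 551.07467053 -174.9512526   174.34203594] [3.14158469e+00 9.30846416e-04 2.79037926e+00] [0.07 0.13 0.07]
[291 186] [339 238]
fit [ 581.9 -190.5] 0.36 0.59 move [-34.2  -3.9 162.4]
dark 0.3966225467822912
slot ang 37.456854992789715 0.9463559647104839 0.676371308016966 [11.80222692 58.55552628]
```

>>> apply_moves(series="0 -17 -2 15 0;0 -17.2 -1.9 30 0;0 0 0 40 0;0 0 0 40 0;0 0 0 25 0;0 0 0 12 0;0 0 0 3 0;0 0 0 0 0;0 0 0 0 0;0 0 0 0 0")

```text
time: 21.65
ee_pos: [582.6, -192.0, 10.2]
tool_rot: [-3.141, 0.003, 2.789]
ft_force: [0.6, 0.5, -0.5]
opening: 85.2
gripper_force: 0.0
```

```bash
sed -i 's/12))$/9))/' cp.py; python3 cp.py 2
```

```text
[ 582.29380762 -191.92772139    9.88988719] [3.14187285e+00 2.21297734e-03 2.78881832e+00] [0.22 0.09 0.23]
[269 192] [376 309]
fit [ 581.6 -190.4] 0.53 1.77 move [ 1.2  1.2 -2.1]
dark 0.3022972767381713
slot ang 44.95444961249012 2.7092853548063367 1.6309260191243995 [10.13589215 50.30654153]
```

View pics/rect2.png

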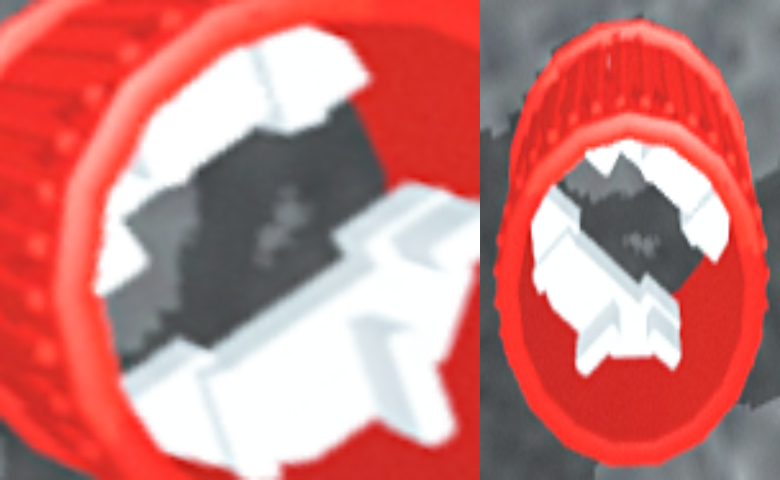

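The rectified view shows the slot running about 35–37° in the world (from lower-left at (120,370) to upper-right at (400,190)). This agrees with the other two measurements. Next I grip the cap and carry it over, then turn it about 62.5° clockwise to line the slot up with the bar.

>>> apply_moves(series="0 1.2 1.2 0 0;255 0 0 0 0;255 0 0 0 0;255 0 0 0 0;255 0 0 0 0;255 0 0 0 0;255 0 0 -10 0;255 0 0 -35 0;255 0 0 -45 0;255 0 0 -45 0;255 0 0 -30 0;255 0 0 0 0", grip_force=80)

```text
time: 23.05
ee_pos: [583.7, -191.3, 179.2]
tool_rot: [-3.141, 0.009, 2.789]
ft_force: [1.1, -0.5, -1.3]
opening: 45.3
gripper_force: 81.9
```

>>> apply_moves(series="255 22.5 35 0 0;255 22.5 35 0 0;255 22.5 35 0 0;255 22.5 35 0 0;255 22.5 35 0 0;255 22.5 35 0 0;255 0 0 0 7.8;255 0 0 0 7.8;255 0 0 0 7.8;255 0 0 0 7.8;255 0 0 0 7.8;255 0 0 0 7.8")

```text
time: 24.25
ee_pos: [525.4, 53.8, 172.5]
tool_rot: [-3.139, -0.001, 1.966]
ft_force: [0.6, -0.1, -1.3]
opening: 45.3
gripper_force: 82.1
```

>>> apply_moves(series="255 0 0 0 7.8;255 0 0 0 7.9;255 0 0 0 0;255 0 0 0 0")

```text
time: 24.65
ee_pos: [525.9, 53.7, 172.9]
tool_rot: [-3.14, -0.0, 1.702]
ft_force: [-0.8, -0.0, -0.8]
opening: 45.2
gripper_force: 82.1
```

```bash
python3 st.py; python3 - <<'E'
from h import *
w,s,sd=wshot(5); im=w['pixels']; print(s['ee_pos'],s['tool_rot'],tool(s,[527.4,53,167]))
save('chk2.png',np.hstack([cv2.resize(im[110:320,215:425],(600,600),interpolation=3)]))
E
```

```text
[526.17  53.73 173.18] [ 3.1426e+00 -1.0000e-04  1.7006e+00] [0.21 0.01 0.19] [ 1.23  0.38 -1.14] 45.30251249364064 82.12904726620764 24.9
[526.58128434  53.71760523 173.58409831] [3.14166765e+00 9.94302954e-05 1.69873994e+00] [-0.8  0.7  6.6]
```

View pics/chk2.png

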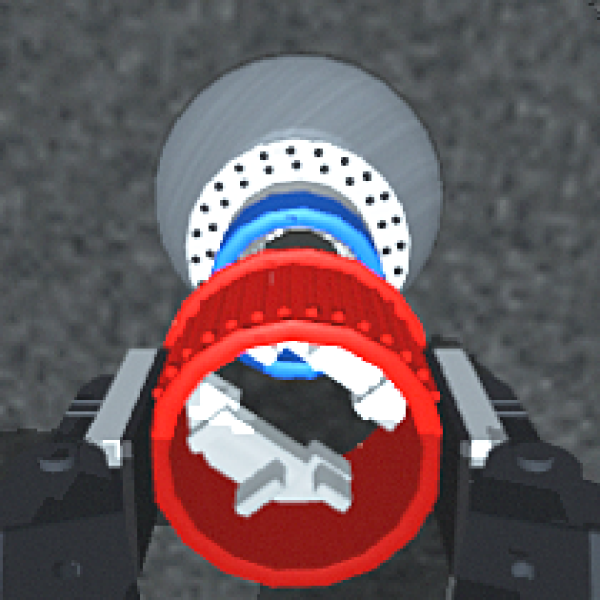

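The picture shows the cap upright in the fingers, centred near column 297, with the foot, disc and spacer near 298–299. The support and spacer are seated below. I'll lower the cap.

>>> apply_moves(series="255 -0.8 0.7 10 0;255 0 0 10 0;255 0 0 8 0;255 0 0 6 0;255 0 0 4 0;255 0 0 3 0;255 0 0 0 0;255 0 0 0 0;255 0 0 0 0")

```text
time: 26.05
ee_pos: [527.7, 53.0, 132.9]
tool_rot: [3.141, 0.0, 1.698]
ft_force: [0.3, -0.3, -0.9]
opening: 45.6
gripper_force: 82.1
```

```bash
python3 st.py
```

```text
[527.63  53.01 132.9 ] [3.141e+00 2.000e-04 1.698e+00] [0.05 0.01 0.04] [-0.06  0.23 -1.62] 44.812209135745896 82.13999664934818 26.3
```

>>> apply_moves(series="255 0 0 2 0;255 0 0 2 0;255 0 0 2 0;255 0 0 0 0;255 0 0 0 0;255 0 0 0 0")

```text
time: 26.9
ee_pos: [527.4, 53.0, 126.7]
tool_rot: [-3.141, 0.0, 1.698]
ft_force: [-0.8, 0.2, 1.5]
opening: 45.4
gripper_force: 82.5
```

>>> apply_moves(series="255 0 0 1 0;255 0 0 1 0;255 0 0 0 0;255 0 0 0 0")

```text
time: 27.3
ee_pos: [527.4, 53.0, 124.6]
tool_rot: [-3.141, 0.0, 1.698]
ft_force: [-0.7, -0.9, 1.3]
opening: 45.3
gripper_force: 82.5
```

>>> apply_moves(series="255 0 0 1 0;255 0 0 1 0;255 0 0 0 0;255 0 0 0 0")

```text
time: 27.7
ee_pos: [527.4, 53.0, 122.6]
tool_rot: [-3.142, 0.0, 1.698]
ft_force: [-0.5, -0.2, 2.7]
opening: 45.2
gripper_force: 82.5
```

>>> apply_moves(series="255 0 0 0.7 0;255 0 0 0.7 0;255 0 0 0.6 0;255 0 0 0 0")

```text
time: 28.1
ee_pos: [527.4, 53.0, 120.5]
tool_rot: [-3.141, 0.0, 1.698]
ft_force: [-1.4, -0.4, 2.8]
opening: 45.0
gripper_force: 82.5
```

>>> apply_moves(series="255 0 0 0.7 0;255 0 0 0.7 0;255 0 0 0.6 0;255 0 0 0 0")

```text
time: 28.5
ee_pos: [527.4, 53.0, 118.5]
tool_rot: [-3.142, 0.0, 1.698]
ft_force: [-1.0, 0.3, 4.9]
opening: 45.4
gripper_force: 82.6
```

>>> apply_moves(series="255 0 0 0.7 0;255 0 0 0.7 0;255 0 0 0.6 0;255 0 0 0 0")

```text
time: 28.9
ee_pos: [527.4, 53.0, 116.5]
tool_rot: [-3.142, 0.0, 1.698]
ft_force: [-2.2, 0.4, 5.0]
opening: 45.2
gripper_force: 82.7
```

>>> apply_moves(series="255 0 0 0.7 0;255 0 0 0.7 0;255 0 0 0.6 0;255 0 0 0 0")

```text
time: 29.3
ee_pos: [527.4, 53.0, 114.6]
tool_rot: [-3.142, 0.0, 1.698]
ft_force: [-1.6, 1.0, 5.1]
opening: 45.3
gripper_force: 82.8
```

>>> apply_moves(series="255 0 0 0.7 0;255 0 0 0.7 0;255 0 0 0.6 0;255 0 0 0 0")

```text
time: 29.7
ee_pos: [527.5, 53.0, 112.6]
tool_rot: [3.142, 0.0, 1.698]
ft_force: [-1.1, -0.5, 5.1]
opening: 45.5
gripper_force: 82.9
```

>>> apply_moves(series="255 0 0 0.5 0;255 0 0 0.5 0;255 0 0 0 0;255 0 0 0 0")

```text
time: 30.1
ee_pos: [527.4, 53.0, 111.7]
tool_rot: [3.142, 0.0, 1.698]
ft_force: [-2.2, 1.3, 5.5]
opening: 45.2
gripper_force: 82.9
```

>>> apply_moves(series="255 0 0 0.5 0;255 0 0 0.5 0;255 0 0 0.5 0;255 0 0 0 0")

```text
time: 30.5
ee_pos: [527.4, 53.0, 110.2]
tool_rot: [-3.142, 0.0, 1.698]
ft_force: [-1.7, 0.0, 6.8]
opening: 45.3
gripper_force: 83.0
```

>>> apply_moves(series="255 0 0 0.5 0;255 0 0 0.5 0;255 0 0 0 0;255 0 0 0 0")

```text
time: 30.9
ee_pos: [527.4, 53.0, 109.3]
tool_rot: [3.142, 0.0, 1.698]
ft_force: [-2.0, 0.0, 7.0]
opening: 45.5
gripper_force: 83.0
```

>>> apply_moves(series="255 0 0 0.5 0;255 0 0 0.5 0;255 0 0 0 0;255 0 0 0 0")

```text
time: 31.3
ee_pos: [527.5, 53.0, 108.3]
tool_rot: [3.141, 0.0, 1.698]
ft_force: [-2.2, -0.3, 6.4]
opening: 45.2
gripper_force: 83.1
```

>>> apply_moves(series="255 0 0 0.4 0;255 0 0 0.4 0;255 0 0 0 0;255 0 0 0 0")

```text
time: 31.7
ee_pos: [527.5, 53.0, 107.5]
tool_rot: [3.142, 0.0, 1.698]
ft_force: [-1.8, -0.3, 6.6]
opening: 45.2
gripper_force: 83.1
```

>>> apply_moves(series="255 0 0 0.4 0;255 0 0 0.4 0;255 0 0 0 0;255 0 0 0 0")

```text
time: 32.1
ee_pos: [527.5, 53.0, 106.8]
tool_rot: [3.141, 0.0, 1.698]
ft_force: [-1.8, -0.3, 7.4]
opening: 45.5
gripper_force: 83.1
```

>>> apply_moves(series="255 0 0 0.3 0;255 0 0 0.3 0;255 0 0 0 0;255 0 0 0 0")

```text
time: 32.5
ee_pos: [527.5, 53.0, 106.2]
tool_rot: [3.141, 0.0, 1.698]
ft_force: [-1.4, -0.3, 7.0]
opening: 45.3
gripper_force: 83.1
```

>>> apply_moves(series="255 0 0 0.3 0;255 0 0 0.3 0;255 0 0 0 0;255 0 0 0 0")

```text
time: 32.9
ee_pos: [527.4, 53.0, 105.6]
tool_rot: [3.141, 0.0, 1.698]
ft_force: [-2.4, -0.5, 8.9]
opening: 45.3
gripper_force: 83.2
```

>>> apply_moves(series="255 0 0 0.3 0;255 0 0 0.3 0;255 0 0 0 0;255 0 0 0 0")

```text
time: 33.3
ee_pos: [527.5, 53.0, 105.0]
tool_rot: [3.141, 0.0, 1.698]
ft_force: [-1.9, 0.9, 8.5]
opening: 45.2
gripper_force: 83.2
```

>>> apply_moves(series="255 0 0 0.3 0;255 0 0 0.3 0;255 0 0 0 0;255 0 0 0 0")

```text
time: 33.7
ee_pos: [527.5, 53.0, 104.4]
tool_rot: [3.141, 0.0, 1.698]
ft_force: [-2.2, -0.2, 8.4]
opening: 45.1
gripper_force: 83.2
```

>>> apply_moves(series="255 0 0 0.3 0;255 0 0 0.3 0;255 0 0 0 0;255 0 0 0 0")

```text
time: 34.1
ee_pos: [527.5, 53.0, 103.9]
tool_rot: [3.141, 0.0, 1.698]
ft_force: [-2.3, 0.6, 8.2]
opening: 45.1
gripper_force: 83.2
```

>>> apply_moves(series="255 0 0 0.3 0;255 0 0 0.3 0;255 0 0 0 0;255 0 0 0 0")

```text
time: 34.5
ee_pos: [527.5, 53.0, 103.3]
tool_rot: [3.141, 0.0, 1.698]
ft_force: [-1.4, 0.3, 8.3]
opening: 45.1
gripper_force: 83.3
```

>>> apply_moves(series="255 0 0 0.3 0;255 0 0 0.3 0;255 0 0 0 0;255 0 0 0 0")

```text
time: 34.9
ee_pos: [527.5, 53.0, 102.9]
tool_rot: [3.141, 0.0, 1.698]
ft_force: [-3.4, -0.1, 12.3]
opening: 45.4
gripper_force: 83.6
```

>>> apply_moves(series="255 0 0 0.3 0;255 0 0 0.2 0;255 0 0 0 0;255 0 0 0 0")

```text
time: 35.3
ee_pos: [527.5, 53.0, 102.7]
tool_rot: [3.141, 0.0, 1.698]
ft_force: [-3.8, -0.7, 13.8]
opening: 45.3
gripper_force: 83.9
```

>>> apply_moves(series="255 0 0 0.3 0;255 0 0 0.2 0;255 0 0 0 0;255 0 0 0 0")

```text
time: 35.7
ee_pos: [527.5, 53.0, 102.5]
tool_rot: [3.141, 0.0, 1.698]
ft_force: [-3.9, -0.3, 16.3]
opening: 45.3
gripper_force: 84.2
```

>>> apply_moves(series="255 0 0 0.3 0;255 0 0 0.3 0;255 0 0 0 0;255 0 0 0 0")

```text
time: 36.1
ee_pos: [527.6, 53.0, 102.2]
tool_rot: [3.141, 0.0, 1.698]
ft_force: [-5.7, -0.1, 19.8]
opening: 45.4
gripper_force: 84.7
```

```bash
python3 - <<'E'
from h import *
f=[];t=[]
for i in range(5): s=telemetry.sense(); f.append(s['ft_force']); t.append(s['wrist_torque']); cams.read_camera('top')
print(np.mean(f,0),np.std(f,0),np.mean(t,0),s['ee_pos'],s['q'],s['time'])
E
```

```text
[-5.28690012 -0.1389083  19.25559837] [0.26477827 0.47153657 0.55561072] [-0.0154548   1.05632461  0.00483014] [527.56489797  53.00594198 102.19704604] [-3.00666825e-02  4.15734256e-01  1.80117724e+00 -1.95959828e-04
  9.23906465e-01 -1.57175882e-01] 36.3
```

>>> apply_moves(series="255 0 0 0 3;255 0 0 0 4;255 0 0 0 4;255 0 0 0 0")

```text
time: 36.75
ee_pos: [528.4, 52.9, 102.3]
tool_rot: [3.139, 0.0, 1.504]
ft_force: [-4.1, -0.7, 18.0]
opening: 45.4
gripper_force: 84.4
```

```bash
cat > ff.py <<'E'
from h import *
f=[];t=[]
for i in range(4): s=telemetry.sense(); f.append(s['ft_force']); t.append(s['wrist_torque']); cams.read_camera('top')
print(np.mean(f,0).round(2),np.mean(t,0).round(3),s['ee_pos'].round(2),np.degrees(s['tool_rot'][2]).round(2),s['opening'].round(2),s['gripper_force'],s['time'])
E
python3 ff.py
```

```text
Traceback (most recent call last):
  File "ff.py", line 4, in <module>
    print(np.mean(f,0).round(2),np.mean(t,0).round(3),s['ee_pos'].round(2),np.degrees(s['tool_rot'][2]).round(2),s['opening'].round(2),s['gripper_force'],s['time'])
                                                                                                                 ^^^^^^^^^^^^^^^^^^
AttributeError: 'float' object has no attribute 'round'
```

>>> apply_moves(series="255 0 0 0 6;255 0 0 0 6;255 0 0 0 6;255 0 0 0 0")

```text
time: 37.35
ee_pos: [529.1, 52.7, 102.4]
tool_rot: [3.138, -0.001, 1.189]
ft_force: [-3.1, -0.3, 17.4]
opening: 45.3
gripper_force: 84.3
```

```bash
sed -i "s/s\['opening'\].round(2)/s['opening']/" ff.py; python3 ff.py
```

```text
[-2.39 -1.09 17.28] [-0.157  0.547 -0.111] [529.09  52.76 102.4 ] 68.28 44.7218863094334 84.32603182154708 37.5
```

>>> apply_moves(series="255 0 0 0.3 6;255 0 0 0 6;255 0 0 0 6;255 0 0 0 6;255 0 0 0 0")

```text
time: 38.05
ee_pos: [529.6, 52.5, 102.3]
tool_rot: [3.138, -0.003, 0.77]
ft_force: [-1.9, -1.1, 17.4]
opening: 45.1
gripper_force: 84.4
```

```bash
python3 ff.py
```

```text
[-1.9  -1.9  18.09] [-0.202  0.497 -0.111] [529.58  52.55 102.33] 44.28 45.43744171214602 84.43122828262858 38.2
```

>>> apply_moves(series="255 0 0 0 6;255 0 0 0 6;255 0 0 0 4;255 0 0 0 0")

```text
time: 38.65
ee_pos: [529.7, 52.5, 102.4]
tool_rot: [3.138, -0.004, 0.492]
ft_force: [-1.5, -2.1, 17.4]
opening: 45.4
gripper_force: 84.4
```

```bash
python3 ff.py
```

```text
[-1.06 -2.16 17.69] [-0.273  0.443 -0.142] [529.73  52.46 102.34] 28.28 45.705850502719656 84.39822488289792 38.8
```

>>> apply_moves(series="255 0 0 0 2;255 0 0 0 1;255 0 0 0 0")

```text
time: 39.15
ee_pos: [529.8, 52.4, 102.4]
tool_rot: [3.139, -0.004, 0.441]
ft_force: [-1.4, -1.8, 17.7]
opening: 45.1
gripper_force: 84.4
```

```bash
python3 ff.py
```

```text
[-1.55 -2.05 18.07] [-0.307  0.414  0.044] [529.74  52.44 102.38] 25.3 45.31827359105918 84.39435299718753 39.3
```

>>> apply_moves(series="255 0 0 0 1.5;255 0 0 0 1.5;255 0 0 0 0")

```text
time: 39.65
ee_pos: [529.8, 52.4, 102.4]
tool_rot: [3.139, -0.004, 0.389]
ft_force: [-1.6, -1.3, 17.7]
opening: 45.3
gripper_force: 84.4
```

```bash
python3 ff.py
```

```text
[-1.89 -2.02 17.69] [-0.311  0.414  0.012] [529.77  52.43 102.35] 22.3 45.173024775011974 84.39106821489986 39.8
```

>>> apply_moves(series="255 0 0 0 1.5;255 0 0 0 1.5;255 0 0 0 0")

```text
time: 40.15
ee_pos: [529.8, 52.4, 102.4]
tool_rot: [3.139, -0.004, 0.336]
ft_force: [-0.9, -2.1, 17.2]
opening: 45.0
gripper_force: 84.4
```

```bash
python3 ff.py
```

```text
[-1.57 -2.4  17.27] [-0.311  0.401  0.041] [529.77  52.43 102.36] 19.3 45.30573512051526 84.38914952042978 40.3
```

>>> apply_moves(series="255 0 0 0 1.5;255 0 0 0 1.5;255 0 0 0 0")

```text
time: 40.65
ee_pos: [529.8, 52.4, 102.4]
tool_rot: [3.139, -0.004, 0.284]
ft_force: [-1.4, -2.2, 17.5]
opening: 45.3
gripper_force: 84.4
```

```bash
python3 ff.py
```

```text
[-1.63 -2.37 17.97] [-0.294  0.387  0.08 ] [529.78  52.46 102.39] 16.31 45.18849002682429 84.38592163904104 40.8
```

>>> apply_moves(series="255 0 0 0 1;255 0 0 0 1;255 0 0 0 0")

```text
time: 41.15
ee_pos: [529.8, 52.4, 102.4]
tool_rot: [3.139, -0.004, 0.25]
ft_force: [-1.8, -2.7, 18.8]
opening: 45.3
gripper_force: 84.4
```

```bash
python3 ff.py; python3 -c "
from h import *
w,s,_=wshot(4); save('rot_end.png',w['pixels']); print(s)"
```

```text
[-1.62 -2.32 17.94] [-0.247  0.382  0.327] [529.8   52.4  102.37] 14.34 45.02504536343449 84.38399875711184 41.3
{'ee_pos': array([529.79749553,  52.39794808, 102.37448869]), 'tool_rot': array([ 3.13915924, -0.00440686,  0.25035166])}
```

>>> apply_moves(series="255 0 0 0 1;255 0 0 0 0")

```text
time: 41.75
ee_pos: [529.8, 52.4, 102.3]
tool_rot: [3.139, -0.004, 0.233]
ft_force: [-1.6, -2.8, 17.5]
opening: 45.3
gripper_force: 84.4
```

```bash
python3 ff.py; python3 - <<'E'
from h import *
w,s=shot('wrist')
s0={'ee_pos':np.zeros(3),'tool_rot':np.zeros(3)}
a=cv2.imread('pics/chk2.png'); A=np.zeros((400,640,3),np.uint8); A[110:320,215:425]=cv2.resize(a,(210,210),interpolation=cv2.INTER_AREA)
B=w['pixels'][...,::-1]
g=np.arange(-22,22.01,.3); X,Y=np.meshgrid(g,g)
def rect(im,th=0,dx=0,dy=0):
    c,n=np.cos(th),np.sin(th); P=np.c_[(c*X-n*Y+dx).ravel(),(n*X+c*Y+dy).ravel(),np.full(X.size,-4.)]
    uv=proj(w,P,s0).astype(np.float32).reshape(*X.shape,2); return cv2.remap(np.ascontiguousarray(im[...,1]),uv[...,0],uv[...,1],1).astype(float)
ok=(X**2+Y**2<17**2); 
wm=lambda I:(I>100).astype(float)
a0=wm(rect(A))[ok]; best=[]
for th in np.radians(np.arange(-20,20.1,1)):
  for dx in(-1,0,1):
    for dy in (-1,0,1): best.append((np.corrcoef(a0,wm(rect(B,th,dx,dy))[ok])[0,1],np.degrees(th).round(1),dx,dy))
print(sorted(best)[-6:])
E
```

```text
[-1.   -2.44 17.64] [-0.292  0.39   0.462] [529.77  52.35 102.37] 13.37 45.353639923399875 84.38036432198714 41.9
[(np.float64(0.4136416279382435), np.float64(-2.0), 0, 0), (np.float64(0.4255611947470731), np.float64(3.0), 0, 0), (np.float64(0.4326064794147701), np.float64(-1.0), 0, 0), (np.float64(0.4376803358482714), np.float64(2.0), 0, 0), (np.float64(0.44181680607876045), np.float64(1.0), 0, 0), (np.float64(0.4420119374022618), np.float64(0.0), 0, 0)]
```

>>> apply_moves(series="255 0 0 0 1;255 0 0 0 1;255 0 0 0 0")

```text
time: 42.3
ee_pos: [529.7, 52.1, 102.3]
tool_rot: [3.139, -0.004, 0.199]
ft_force: [-1.2, -4.0, 17.6]
opening: 44.8
gripper_force: 84.4
```

```bash
python3 ff.py
```

```text
[-1.96 -3.78 17.45] [-0.36   0.415  0.709] [529.71  52.18 102.35] 11.41 45.27209729366788 84.37710681493627 42.45
```

>>> apply_moves(series="255 0 0 -0.5 -1;255 0 0 -0.7 -1;255 0 0 -0.7 0;255 0 0 0 0;255 0 0 0 0")

```text
time: 43.0
ee_pos: [529.6, 52.4, 102.8]
tool_rot: [3.14, -0.003, 0.232]
ft_force: [3.6, -3.0, 3.4]
opening: 44.8
gripper_force: 82.5
```

```bash
python3 ff.py
```

```text
[ 4.09 -3.3   3.31] [-0.497 -0.568  0.445] [529.57  52.4  102.76] 13.31 45.08201939372718 82.48237395600881 43.15
```

>>> apply_moves(series="255 0 0 -0.5 0;255 0 0 -0.5 0;255 0 0 -0.5 0;255 0 0 0 0;255 0 0 0 0")

```text
time: 43.7
ee_pos: [529.4, 52.5, 103.2]
tool_rot: [3.14, -0.003, 0.232]
ft_force: [6.6, -1.6, -6.5]
opening: 45.4
gripper_force: 83.1
```

```bash
python3 ff.py
```

```text
[ 6.75 -2.45 -6.79] [-0.464 -1.06   0.465] [529.43  52.49 103.24] 13.31 45.45647284844125 83.07950151502155 43.85
```

Lifting met resistance while there was still 0.46 Nm of turning torque against the stop, so friction is probably holding the cap down. I'll take the torque off before lifting further.

>>> apply_moves(series="255 0 0 0.5 -1;255 0 0 0.3 -1;255 0 0 0 -1;255 0 0 0 0;255 0 0 0 0")

```text
time: 44.4
ee_pos: [529.0, 52.9, 103.7]
tool_rot: [3.141, -0.003, 0.284]
ft_force: [2.7, -1.6, 5.2]
opening: 45.0
gripper_force: 84.7
```

```bash
python3 ff.py
```

```text
[ 3.38 -1.8   5.65] [-0.321 -0.595  0.021] [529.02  52.91 103.72] 16.28 45.47081673830443 84.72708172223065 44.55
```

>>> apply_moves(series="255 0 0 -0.5 0;255 0 0 -0.5 0;255 0 0 0 0;255 0 0 0 0")

```text
time: 45.0
ee_pos: [529.0, 52.9, 104.8]
tool_rot: [3.141, -0.003, 0.284]
ft_force: [3.0, -1.2, 6.8]
opening: 45.2
gripper_force: 84.7
```

```bash
python3 ff.py
```

```text
[ 3.19 -1.52  6.5 ] [-0.304 -0.567  0.044] [528.96  52.96 104.75] 16.29 45.108324789443614 84.7366159746889 45.15
```

>>> apply_moves(series="255 0 0 -0.5 0;255 0 0 -0.5 0;255 0 0 0 0;255 0 0 0 0")

```text
time: 45.6
ee_pos: [529.0, 52.9, 105.7]
tool_rot: [3.141, -0.003, 0.284]
ft_force: [3.6, -1.4, 5.3]
opening: 45.5
gripper_force: 84.7
```

```bash
python3 ff.py
```

```text
[ 3.62 -1.18  5.63] [-0.32  -0.638  0.083] [528.98  52.94 105.72] 16.29 44.966150722200226 84.70681423845235 45.75
```

>>> apply_moves(series="255 0 0 -0.5 0;255 0 0 -0.5 0;255 0 0 0 0;255 0 0 0 0")

```text
time: 46.2
ee_pos: [528.9, 53.0, 106.6]
tool_rot: [3.141, -0.003, 0.284]
ft_force: [4.8, -1.4, 5.2]
opening: 45.3
gripper_force: 84.7
```

```bash
python3 ff.py
```

```text
[ 4.64 -0.8   5.44] [-0.322 -0.835  0.065] [528.89  52.95 106.63] 16.28 45.12502010148786 84.7320177621441 46.35
```

>>> apply_moves(series="255 0 0 -0.4 0;255 0 0 -0.4 0;255 0 0 0 0;255 0 0 0 0")

```text
time: 46.8
ee_pos: [528.8, 53.0, 107.1]
tool_rot: [3.141, -0.003, 0.284]
ft_force: [6.1, -1.6, 3.7]
opening: 45.1
gripper_force: 84.2
```

```bash
python3 ff.py
```

```text
[ 5.89 -1.37  3.7 ] [-0.299 -0.943  0.076] [528.85  52.99 107.16] 16.28 45.334896912830516 84.24519957101438 46.95
```

>>> apply_moves(series="255 0.4 0.2 -0.3 0;255 0.4 0.2 -0.3 0;255 0 0 0 0;255 0 0 0 0")

```text
time: 47.4
ee_pos: [528.9, 53.0, 107.2]
tool_rot: [3.141, -0.001, 0.284]
ft_force: [5.2, -0.2, 0.3]
opening: 45.5
gripper_force: 83.9
```

```bash
python3 ff.py
```

```text
[ 4.86 -0.4   0.1 ] [-0.232 -0.884  0.072] [528.83  52.96 107.18] 16.28 45.03482919758411 83.93755319877528 47.55
```

>>> apply_moves(series="0 0 0 0 0;0 0 0 0 0;0 0 0 0 0;0 0 0 0 0;0 0 0 0 0")

```text
time: 48.1
ee_pos: [527.8, 52.9, 107.3]
tool_rot: [-3.141, 0.001, 0.284]
ft_force: [-0.1, -0.5, -0.7]
opening: 85.5
gripper_force: 0.0
```

>>> apply_moves(series="0 0 0 -5 0;0 0 0 -20 0;0 0 0 -40 0;0 0 0 -40 0;0 -20 0 -20 0;0 0 0 0 0;0 0 0 0 0;0 0 0 0 0")

```text
time: 48.9
ee_pos: [508.7, 47.4, 231.4]
tool_rot: [-3.141, 0.001, 0.284]
ft_force: [-0.1, 0.3, 0.3]
opening: 85.4
gripper_force: 0.0
```

```bash
python3 ff.py; python3 - <<'E'
from h import *
from scipy.optimize import least_squares
w,s,sd=wshot(4); im=w['pixels']; print(s)
hsv=cv2.cvtColor(im,cv2.COLOR_RGB2HSV)
rd=(((hsv[...,0]<6)|(hsv[...,0]>174))&(hsv[...,1]>140)).astype(np.uint8)
k=max([k for k in cv2.findContours(rd,0,1)[0] if 200<k[:,0,0].mean()<440],key=cv2.contourArea); h=cv2.convexHull(k).reshape(-1,2); print(h.min(0),h.max(0))
a=np.linspace(0,2*np.pi,240)
def poly(p):
    P=np.vstack([np.c_[p[0]+r*np.cos(a),p[1]+r*np.sin(a),0*a+z+p[2]] for z,r in((0,26.5),(3,26.5),(34,24.6))])
    return cv2.convexHull(proj(w,P,s).astype(np.float32))
f=lambda p:[cv2.pointPolygonTest(poly(p),tuple(map(float,q)),True) for q in h]
r=least_squares(f,[527.5,53,97],diff_step=1e-3); print('cap x y z',r.x.round(1),np.std(r.fun).round(2))
c,_=shot('scene')
for q in ['mug_b','tumbler','jar_turmeric','garlic','cap']:
    for d in cams.silhouettes('scene',q)[:1]: print(q,round(d['p'],2),np.round(d['rect']))
E
```

```text
Traceback (most recent call last):
  File "ff.py", line 3, in <module>
    for i in range(4): s=telemetry.sense(); f.append(s['ft_force']); t.append(s['wrist_torque']); cams.read_camera('top')
                                                                                                  ~~~~~~~~~~~~~~~~^^^^^^^
ValueError: 200 camera calls are used up
Traceback (most recent call last):
  File "h.py", line 25, in wshot
    s=telemetry.sense(); c=cams.read_camera('wrist'); im.append(c['pixels'])
                           ~~~~~~~~~~~~~~~~^^^^^^^^^
ValueError: 200 camera calls are used up
```

```bash
python3 -c "
from rig import robot; print(robot.job_done())"
```

```text
the job is handed in; nothing more can be done
None
```

I put the stand back together and handed it in at about 49 s: support, then spacer, then cap, pressed on the buffer ring at roughly 10 N (worked out from the wrist force), turned to its stop, sprung up about 4 mm to where the crossbar should lie in its groove, and released; the 200 camera calls ran out before a final picture, so the lock rests on force and height readings only, and I couldn't re-check the bystanders, though no move was planned near them.

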